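# Work the transport wedge out of the bench shaker

### The job

The white laboratory shaker that carries the round white bottle is still locked by the grey transport wedge jammed in its front slot. Take the wedge by its upright steel post and work it loose with side pulls of about a centimetre each, first to the left, then to the right, then to the left again (left and right as seen from the robot), then slide it straight out towards the robot until it is clear of the machine and lay it flat in the steel tray. Leave the other shaker's wedge where it is.

Things in the scene. Friction and masses are not known exactly. Their poses are not given: they have to be found in the camera images.
- wedge_grip (a point): The wedge to remove: grey plastic, 100 mm long, 26 high, 34 wide at the tail (robot side), 16 at the nose; on the bench, 140 g. Round upright steel post, 18 mm across, from its top to 76 mm above its underside. Point: on the post's axis, 52 mm above the underside, 15 mm from the tail face; the wedge's middle lies 35 mm along +x. x: tail to nose, z up. It swivels in a grip on the post.
- shaker: Fixed shaker with the round bottle: 180 (x) x 160 (y) x 50 mm. Origin: centre of underside. Front face x = -90 mm; x away from robot, y to robot's left. Post starts at x -120, y 0; wedge comes out along -x, clear after 60 mm (pull 65 to 90). Two sprung rubber jaws (6 N each) pinch the nose half; it swings about them, 60 mm beyond the post; 10 mm aside takes about 10 N. A strap bars lifting.
- tray_in (a point): Fixed open steel tray, outside 170 mm (x) by 150 mm (y), 25 mm high, inside 162 by 142 mm. Point: centre of its inner floor; axes along its sides, z up. The wedge fits in at any yaw if the middle of its length is near this point.
- wedge_b_grip (a point): The same point on the post of the identical wedge in the other shaker, the one that carries a square metal block with holes. Leave it alone.

How it is judged:
By the outcome, as a careful person would: the job done as asked, in the order asked, and still so for the second after the job is handed in, with the robot touching nothing.
It also fails if it takes over 51 s, if anything falls off the work surface, if the arm or the gripper's body presses on something with over 40 N, if the wrist force passes 120 N, or if a joint passes its speed limit or range.

### The arm

A 6-joint arm with a two-finger parallel gripper is mounted at the origin on the work surface. World frame = base frame: x ahead of the robot, y to its left, z up, the work surface at z = 0. Lengths are in m, angles in rad, forces in N, time in s.
With the tool pointing down it reaches from about 0.275 to 0.725 m from the base axis. Payload 15.9 kg.
Tool frame: the origin (TCP) lies between the finger pads; the fingertips stand 25 mm ahead of it and the grasp point (between the pads) lies 6 mm ahead of it; z points along the fingers, y is the direction in which the jaws open and shut (so a half turn about z gives the same grasp; the last joint's range is limited). The gripper opens to 85 mm and grips with 20 to 120 N. Pads are 22 mm wide; open, the fingers measure 114 mm over their backs; the gripper's body (76 mm by 85 mm) begins 54 mm behind the grasp point. The pads swing forward as they close: fully open they stand 13 mm farther back than shut.
Start: joints at [1.118, 0.213, -0.034, 1.323, 0, 1.571], TCP at [0.219, 0.45, 0.256] pointing down, gripper open.
Joint ranges: [-2.98, 2.98], [-0.74, 1.72], [-1.14, 1.35], [-2.1, 2.04], [-1.57, 1.44], [-3.14, 3.14]. Speed limits (rad/s): [1.89, 1.89, 2.39, 2.57, 3.14, 3.14].

### API

Orientations are given as a unit quaternion [x, y, z, w].
In Python, from station import ctrl gives the robot as it stands. The module is installed in compiled form; this text tells all that it offers.
- The arm moves only by the tool carry_out, never from a script. Its argument "motion" is a list of rows, each an object of numbers: "dx", "dy", "dz": the shift along the tool's x, y, z in m; "rx", "ry", "rz": the turn, a rotation vector about the tool's x, y, z in rad; "claw": the opening, from 0 (shut) to 1 (fully open). A call has 1 to 10 rows; each row is the pose to reach, as a shift and turn from the pose commanded when the call began, along the tool's axes at that moment; what a row does not reach only later rows make up. A row lasts 1/10 s, in which the tool goes at most 50 mm and 8.59 degrees, less where a joint would pass 70% of its speed; a pose out of reach is approached as far as the arm can. A call with a gripper value outside its range is refused whole. The fingers move at their own pace and stop on an object; the grip force is fixed at half the most. Time passes only in rows, so rows that repeat a pose let the fingers close. It gives the time, the measured TCP pose, the force and the opening at its end, in the units of the state.
- ctrl.get_obs(): the state, without advancing time (a new reading comes with each control period).
- ctrl.camera(name): name is "scene" or "top" or "wrist"; returns the picture (480x640x3 uint8, red, green, blue); there is no depth.
- ctrl.camera_info(name): a dict with "fx", "fy", "cx", "cy" (pixels), "position" and "rotation" of the camera in the world; the wrist camera has in their place "hand_eye" (4x4, takes a point from camera to tool coordinates, whose origin is the TCP and whose axes are the flange's). Camera axes: x right, y down, z forward; pixel columns grow to the right and rows downward; lengths in m; the calibration is good to about 2 mm. A picture is of the moment at which its call begins: read the wrist's pose just before it. camera_info takes no time and is no camera call.
- ctrl.job_done(): hands the job in, once; it reports no verdict.
Trained networks look in the newest picture that a camera, given by its name, has taken for a name from the list of things; names that differ only in an ending like _2 or _b are one class to them, and where a whole thing is asked for, a point or a joint stands for the part that bears it (a point fixed in the world has none). Each returns a list of dicts, best first, with "score" (0 to 1); they miss things now and then, are a little off and sometimes report something else, mostly with a low value. They report only what shows in the picture. A call takes as long as a camera call.
- ctrl.recognise(camera, thing): "uv" ([column, row] in pixels, amid what is visible of it).
- ctrl.cut_out(camera, thing): "pixels" (480x640 bool, what is visible of it) and "uv" ([column, row] in pixels, amid what is visible of it).
- ctrl.pinpoint(camera, thing): "uv" ([column, row] in pixels: a listed point, or the origin of a listed thing).
The state is a dict: "clock": time; "joint_positions": joint angles; "qd": joint speeds; "joint_torque": joint torques, N m; "tool_pos": TCP position; "tool_rot": TCP orientation; "force": force on the tool from outside, world axes, zero at the start; "wrist_torque": the same for the moment, N m; "gripper_width": opening from 0.0 (shut) to 1.0 (fully open).
Only numpy, scipy, OpenCV 4.12 (cv2) and the standard library are available. Lean on these libraries where they do the work, as an engineer would, in place of code of your own. Each camera call takes 0.05 s, during which the arm holds its last target.

## Working session

There is one attempt and no reset: what is moved stays moved. The work goes in short steps, Python scripts to look and compute and a tool call to move; the robot and the scene stay as the last step left them, time stands still between calls to the robot, and variables do not carry over. Pictures are saved under pics/ and viewed, and the job is handed in when it is done.

Besides the shell and the picture viewer there is one more tool, called by a JSON object that holds its "method" and its "body". carry_out: Moves the arm, as the interface text tells. Its arguments: {"type":"object","properties":{"motion":{"type":"array","items":{"type":"object","properties":{"dx":{"type":"number"},"dy":{"type":"number"},"dz":{"type":"number"},"rx":{"type":"number"},"ry":{"type":"number"},"rz":{"type":"number"},"claw":{"type":"number"}}}}},"required":["motion"]}

```bash
mkdir -p pics; ls
cat > h.py <<'E'
import numpy as np, cv2
from station import ctrl
from scipy.spatial.transform import Rotation as R
def ray(cam,uv,pose=None):
    i=ctrl.camera_info(cam)
    d=np.array([(uv[0]-i['cx'])/i['fx'],(uv[1]-i['cy'])/i['fy'],1.])
    if 'hand_eye' in i:
        o=pose or ctrl.get_obs(); H=np.array(i['hand_eye']); Rt=R.from_quat(o['tool_rot']).as_matrix()
        p=Rt@H[:3,3]+np.array(o['tool_pos']); d=Rt@H[:3,:3]@d
    else:
        p=np.array(i['position']); rot=np.array(i['rotation']); rot=rot if rot.shape==(3,3) else R.from_quat(rot).as_matrix(); d=rot@d
    return p,d/np.linalg.norm(d)
def atz(cam,uv,z,pose=None):
    p,d=ray(cam,uv,pose); return p+d*(z-p[2])/d[2]
def tri(rays):
    A=np.zeros((3,3));b=np.zeros(3)
    for p,d in rays:
        M=np.eye(3)-np.outer(d,d);A+=M;b+=M@p
    x=np.linalg.solve(A,b); return x,[np.linalg.norm((np.eye(3)-np.outer(d,d))@(x-p)) for p,d in rays]
def snap(cam,name):
    im=ctrl.camera(cam); cv2.imwrite('pics/'+name+'.png',cv2.cvtColor(im,cv2.COLOR_RGB2BGR)); return im
E
python3 - <<'E'
from h import *
o=ctrl.get_obs();print(o)
for c in ['scene','top']:
    snap(c,c+'0'); print(c,ctrl.camera_info(c))
    for t in ['wedge_grip','shaker','tray_in']:
        for r in ctrl.pinpoint(c,t): print(c,t,r, atz(c,r['uv'],{'wedge_grip':.052,'shaker':0,'tray_in':.003}[t]).round(4))
print(ctrl.get_obs()['clock'])
E
```

```text
pics
{'clock': 0.0, 'joint_positions': array([ 1.11799481e+00,  2.13366379e-01, -3.50493603e-02,  1.32348799e+00,
       -1.26052077e-05,  1.57079589e+00]), 'qd': array([ 8.84250362e-04,  9.58734206e-04, -2.71660491e-04,  7.19548737e-04,
        4.29880837e-06,  1.53361935e-03]), 'joint_torque': array([ 2.89938789e-04, -6.86164355e+01,  4.87123597e+01,  1.72969425e-02,
        1.71810325e-04,  3.96918449e-05]), 'tool_pos': array([0.21861363, 0.44933776, 0.2558149 ]), 'tool_rot': array([ 2.24471342e-01,  9.74480533e-01, -5.40984200e-04, -1.18148171e-04]), 'force': array([ 0.24789303, -1.25266414, -0.0978748 ]), 'wrist_torque': array([-0.04054515, -0.01785805, -0.00725244]), 'gripper_width': 0.9991614535976633}
scene {'fx': 436.48816236900154, 'fy': 436.48816236900154, 'cx': 314.6726909777376, 'cy': 233.85645171321895, 'position': array([0.87451207, 0.30707508, 0.59221433]), 'rotation': array([ 0.3410684 ,  0.87663638, -0.31746798, -0.11997953])}
scene shaker {'uv': [199.8, 235.6], 'score': 0.83} [ 0.6974 -0.1924  0.    ]
scene tray_in {'uv': [383.4, 225.5], 'score': 0.89} [0.4447 0.0123 0.003 ]
top {'fx': 434.5535268720298, 'fy': 434.5535268720298, 'cx': 323.95759445603784, 'cy': 238.0243549553924, 'position': array([ 0.5563007 , -0.02514597,  0.71172285]), 'rotation': array([-0.6985071 ,  0.7147484 , -0.0029354 ,  0.03484146])}
top wedge_grip {'uv': [456.4, 244.3], 'score': 0.75} [ 0.5777 -0.1943  0.052 ]
top shaker {'uv': [447.3, 169.7], 'score': 0.63} [ 0.7017 -0.1976  0.    ]
top tray_in {'uv': [324.0, 323.6], 'score': 0.95} [0.456  0.0094 0.003 ]
0.4
```

View pics/scene0.png

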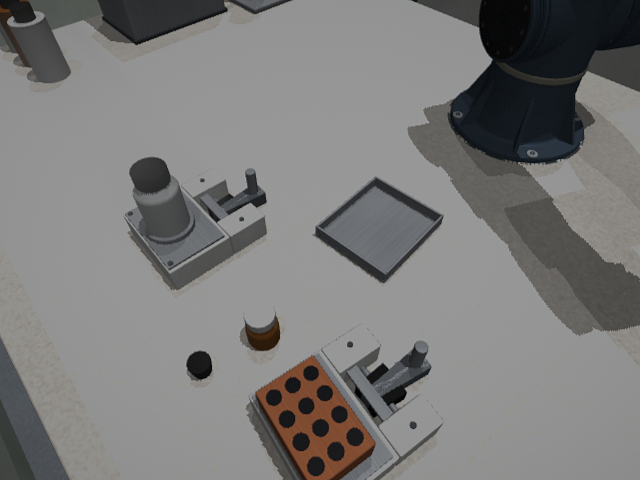

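View pics/top0.png

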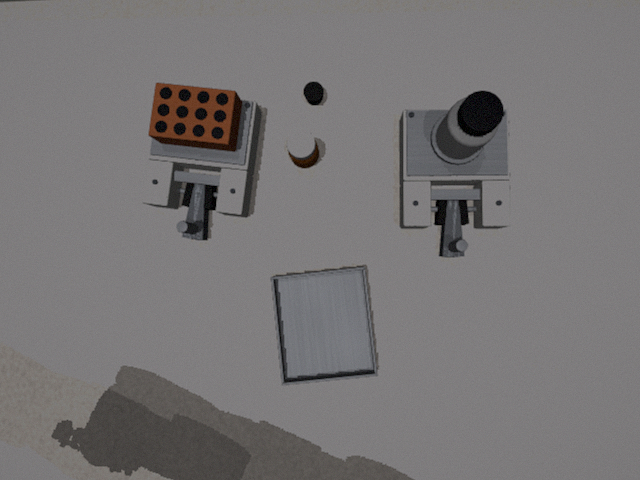

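Target: the right-hand shaker in the top view, with its post at about (460,244). The tray centre is at about (325,324). The other shaker, with the orange block, is on the left.

Run:
```python
from h import *
for n,uv in dict(FL=(403,226),FR=(510,226),RL=(404,111)).items(): print(n,atz('top',uv,.05).round(4))
for n,uv in dict(a=(273,277),b=(366,266),c=(377,375),d=(284,384)).items(): print('tray',n,atz('top',uv,.025).round(4))
print(atz('top',(460.5,243.5),.076),atz('scene',(250.5,171),.076), tri([ray('top',(460.5,243.5)),ray('scene',(250.5,171))]))
print(ctrl.get_obs()['tool_rot'],R.from_quat(ctrl.get_obs()['tool_rot']).as_matrix().round(3))
print(ctrl.camera_info('wrist'))
for c,z in (('top',(415,140,505,270)),('scene',(170,150,290,250))):
    im=cv2.imread(f'pics/{c}0.png'); a,b,d,e=z; cv2.imwrite(f'pics/{c}0z.png',cv2.resize(im[b:e,a:d],None,fx=4,fy=4,interpolation=cv2.INTER_CUBIC))
```

```text
FL [ 0.6074 -0.116   0.05  ]
FR [ 0.6034 -0.2752  0.05  ]
RL [ 0.7846 -0.123   0.05  ]
tray a [0.5335 0.0877 0.025 ]
tray b [ 0.5478 -0.0597  0.025 ]
tray c [ 0.3789 -0.0722  0.025 ]
tray d [0.3665 0.0729 0.025 ]
[ 0.57795671 -0.1940481   0.076     ] [ 0.57439278 -0.19279306  0.076     ] (array([ 0.57660977, -0.19232386,  0.07797013]), [np.float64(0.0017196489461262982), np.float64(0.0017196489461262414)])
[ 2.24473842e-01  9.74480112e-01 -7.93691858e-05 -9.13613496e-06] [[-0.899  0.437 -0.   ]
 [ 0.437  0.899 -0.   ]
 [-0.    -0.    -1.   ]]
{'fx': 370.9641064918967, 'fy': 370.9641064918967, 'cx': 320.6170887996388, 'cy': 241.9530246817285, 'hand_eye': array([[ 3.03361104e-04, -9.51577811e-01, -3.07407835e-01,
         7.78935313e-02],
       [ 9.99999926e-01,  2.15720775e-04,  3.19074427e-04,
         4.10413413e-04],
       [-2.37309888e-04, -3.07407909e-01,  9.51577806e-01,
        -1.18291285e-01],
       [ 0.00000000e+00,  0.00000000e+00,  0.00000000e+00,
         1.00000000e+00]])}
```

View pics/top0z.png

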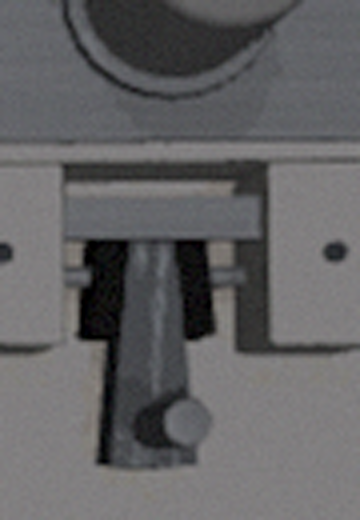

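View pics/scene0z.png

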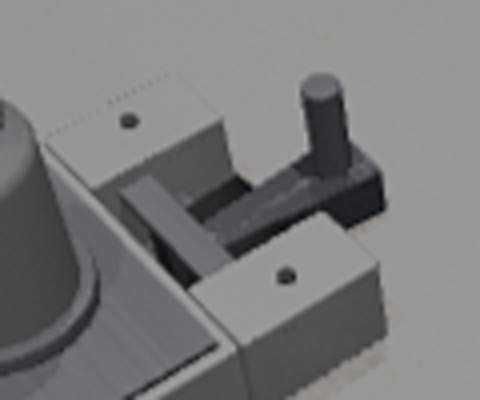

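```bash
cat >> h.py <<'E'
def to(p,yaw,o=None):
    "shift/turn in tool axes; yaw = direction of -tool x in world"
    o=o or ctrl.get_obs(); Rt=R.from_quat(o['tool_rot']).as_matrix()
    c,s=np.cos(yaw),np.sin(yaw); Rd=np.array([[-c,-s,0],[-s,c,0],[0,0,-1.]]); Rd[:,1]=np.cross(Rd[:,2],Rd[:,0])
    return (Rt.T@(np.array(p)-o['tool_pos'])).round(4), R.from_matrix(Rt.T@Rd).as_rotvec().round(4)
E
python3 - <<'E'
from h import *
print(to((.5765,-.194,.15),-.035), to((.5765,-.194,.256),-.035))
E
```

```text
(array([-0.6033, -0.4222,  0.1063]), array([-2.000e-04, -0.000e+00, -4.178e-01])) (array([-6.033e-01, -4.222e-01,  3.000e-04]), array([-2.000e-04, -0.000e+00, -4.178e-01]))
```

{"method": "carry_out", "body": {"motion": [{"dx": -0.603, "dy": -0.422, "dz": 0, "rz": -0.418, "claw": 1}, {"dx": -0.603, "dy": -0.422, "dz": 0, "rz": -0.418, "claw": 1}, {"dx": -0.603, "dy": -0.422, "dz": 0, "rz": -0.418, "claw": 1}, {"dx": -0.603, "dy": -0.422, "dz": 0, "rz": -0.418, "claw": 1}, {"dx": -0.603, "dy": -0.422, "dz": 0, "rz": -0.418, "claw": 1}, {"dx": -0.603, "dy": -0.422, "dz": 0, "rz": -0.418, "claw": 1}, {"dx": -0.603, "dy": -0.422, "dz": 0, "rz": -0.418, "claw": 1}, {"dx": -0.603, "dy": -0.422, "dz": 0, "rz": -0.418, "claw": 1}, {"dx": -0.603, "dy": -0.422, "dz": 0, "rz": -0.418, "claw": 1}, {"dx": -0.603, "dy": -0.422, "dz": 0, "rz": -0.418, "claw": 1}]}}

```text
invalid input
```

Run:
```python
from h import *
o=ctrl.get_obs();print(o['clock'],o['tool_pos'],o['joint_positions'].round(2));print(to((.5765,-.194,.17),-.035))
```

```text
0.4 [0.21872283 0.44955953 0.25624073] [ 1.12  0.21 -0.03  1.32 -0.    1.57]
(array([-0.6033, -0.4222,  0.0863]), array([-2.000e-04, -0.000e+00, -4.178e-01]))
```

{"method": "carry_out", "body": {"motion": [{"dx": -0.04, "dy": -0.028, "dz": 0, "rx": 0, "ry": 0, "rz": -0.028, "claw": 1}]}}

```text
clock: 0.5
tool_pos: [0.2414, 0.4092, 0.2557]
tool_rot: [0.209, 0.978, 0.0, -0.0]
force: [0.8, -0.7, 0.3]
gripper_width: 1.0
```

Run:
```python
from h import *
print(to((.5765,-.194,.20),-.035))
```

```text
(array([-0.5522, -0.4138,  0.0552]), array([ 0.0004, -0.0007, -0.3855]))
```

{"method": "carry_out", "body": {"motion": [{"dx": -0.552, "dy": -0.414, "dz": 0.055, "rx": 0, "ry": 0, "rz": -0.386, "claw": 1}, {"dx": -0.552, "dy": -0.414, "dz": 0.055, "rx": 0, "ry": 0, "rz": -0.386, "claw": 1}, {"dx": -0.552, "dy": -0.414, "dz": 0.055, "rx": 0, "ry": 0, "rz": -0.386, "claw": 1}, {"dx": -0.552, "dy": -0.414, "dz": 0.055, "rx": 0, "ry": 0, "rz": -0.386, "claw": 1}, {"dx": -0.552, "dy": -0.414, "dz": 0.055, "rx": 0, "ry": 0, "rz": -0.386, "claw": 1}, {"dx": -0.552, "dy": -0.414, "dz": 0.055, "rx": 0, "ry": 0, "rz": -0.386, "claw": 1}, {"dx": -0.552, "dy": -0.414, "dz": 0.055, "rx": 0, "ry": 0, "rz": -0.386, "claw": 1}, {"dx": -0.552, "dy": -0.414, "dz": 0.055, "rx": 0, "ry": 0, "rz": -0.386, "claw": 1}, {"dx": -0.552, "dy": -0.414, "dz": 0.055, "rx": 0, "ry": 0, "rz": -0.386, "claw": 1}, {"dx": -0.552, "dy": -0.414, "dz": 0.055, "rx": 0, "ry": 0, "rz": -0.386, "claw": 1}]}}

```text
clock: 1.5
tool_pos: [0.4764, -0.0193, 0.2178]
tool_rot: [0.02, 1.0, 0.0, 0.0]
force: [1.1, 1.3, 0.5]
gripper_width: 1.001
```

Run:
```python
from h import *
o=ctrl.get_obs();print(o['clock'],o['tool_pos'],o['joint_positions'].round(2));print(to((.5765,-.194,.15),-.035))
```

```text
1.5 [ 0.47642703 -0.01931641  0.21776313] [-0.04  0.18 -0.18  1.22  0.   -0.  ]
(array([-0.1068, -0.1706,  0.0678]), array([ 0.0001,  0.0005, -0.0041]))
```

{"method": "carry_out", "body": {"motion": [{"dx": -0.107, "dy": -0.171, "dz": 0.068, "rx": 0, "ry": 0, "rz": -0.004, "claw": 1}, {"dx": -0.107, "dy": -0.171, "dz": 0.068, "rx": 0, "ry": 0, "rz": -0.004, "claw": 1}, {"dx": -0.107, "dy": -0.171, "dz": 0.068, "rx": 0, "ry": 0, "rz": -0.004, "claw": 1}, {"dx": -0.107, "dy": -0.171, "dz": 0.068, "rx": 0, "ry": 0, "rz": -0.004, "claw": 1}, {"dx": -0.107, "dy": -0.171, "dz": 0.068, "rx": 0, "ry": 0, "rz": -0.004, "claw": 1}, {"dx": -0.107, "dy": -0.171, "dz": 0.068, "rx": 0, "ry": 0, "rz": -0.004, "claw": 1}, {"dx": -0.107, "dy": -0.171, "dz": 0.068, "rx": 0, "ry": 0, "rz": -0.004, "claw": 1}]}}

```text
clock: 2.2
tool_pos: [0.5758, -0.1915, 0.1499]
tool_rot: [0.017, 1.0, 0.0, -0.0]
force: [0.7, 0.5, 0.7]
gripper_width: 0.992
```

Run:
```python
from h import *
o=ctrl.get_obs();print(o['clock'],o['tool_pos'],o['force'],R.from_quat(o['tool_rot']).as_matrix().round(3))
snap('wrist','w1')
for r in ctrl.pinpoint('wrist','wedge_grip'): print(r,atz('wrist',r['uv'],.052,o))
print(to((.5765,-.194,.058),-.035))
```

```text
2.2 [ 0.57581462 -0.19153344  0.14994534] [0.68917577 0.52070927 0.66035419] [[-0.999  0.035 -0.   ]
 [ 0.035  0.999  0.   ]
 [ 0.     0.    -1.   ]]
{'uv': [311.8, 259.2], 'score': 0.58} [ 0.57895104 -0.19699833  0.052     ]
(array([-0.0006, -0.003 ,  0.0926]), array([-0.    ,  0.0008,  0.0014]))
```

View pics/w1.png

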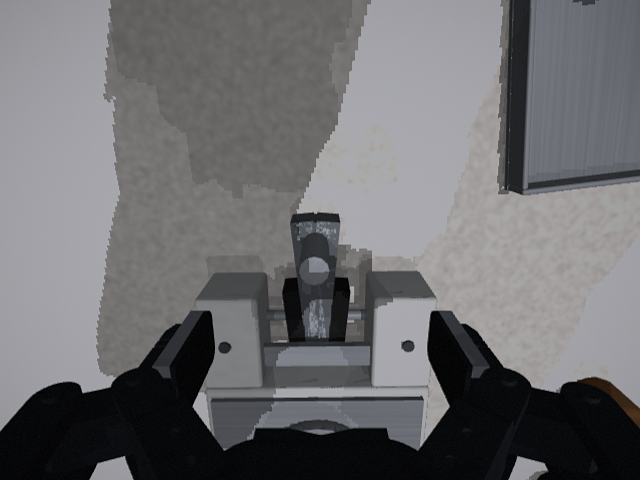

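Wrist view (image up points toward the robot, right is +y): the post top is at (314,268), with the wedge body running from (315,215) to (315,340) and the jaws at (292–348, 310). The fingers clear both blocks.

Run:
```python
from h import *
o=ctrl.get_obs();print(o['clock'],o['tool_pos'])
im=snap('wrist','w2')
cv2.imwrite('pics/w2z.png',cv2.cvtColor(cv2.resize(im[200:360,230:410],None,fx=4,fy=3.7*1.08),cv2.COLOR_RGB2BGR)[:600])
for uv in [(314.5,268)]: print(atz('wrist',uv,.076,o))
for uv in [(197,273),(435,273)]: print('blk',atz('wrist',uv,.05,o))
r=[ray('top',(460.5,243.5)),ray('scene',(250.5,171)),ray('wrist',(314.5,268),o)];print(tri(r))
print(to((.5765,-.194,.058),-.035))
```

```text
2.3 [ 0.57596962 -0.19100579  0.15061516]
[ 0.57576053 -0.19432513  0.076     ]
blk [ 0.58715926 -0.27012628  0.05      ]
blk [ 0.59220586 -0.11850901  0.05      ]
(array([ 0.57605013, -0.19364764,  0.07617931]), [np.float64(0.001926875913591503), np.float64(0.0018616058040712537), np.float64(0.0007542923185523124)])
(array([-0.0005, -0.0029,  0.0927]), array([-0.0002,  0.001 ,  0.0015]))
```

View pics/w2z.png

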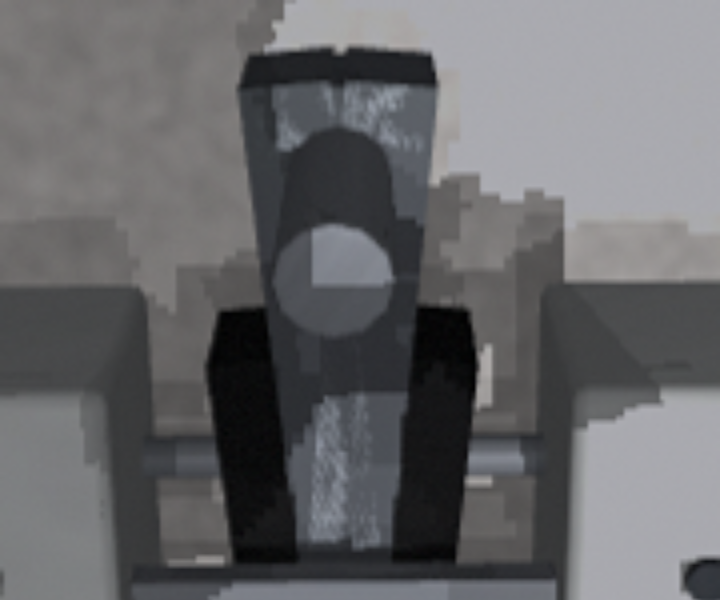

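The post axis is at about (0.576, -0.194). I'll descend with the jaws open.

{"method": "carry_out", "body": {"motion": [{"dx": 0, "dy": -0.003, "dz": 0.02, "rx": 0, "ry": 0, "rz": 0, "claw": 1}, {"dx": 0, "dy": -0.003, "dz": 0.04, "rx": 0, "ry": 0, "rz": 0, "claw": 1}, {"dx": 0, "dy": -0.003, "dz": 0.06, "rx": 0, "ry": 0, "rz": 0, "claw": 1}, {"dx": 0, "dy": -0.003, "dz": 0.075, "rx": 0, "ry": 0, "rz": 0, "claw": 1}, {"dx": 0, "dy": -0.003, "dz": 0.085, "rx": 0, "ry": 0, "rz": 0, "claw": 1}, {"dx": 0, "dy": -0.003, "dz": 0.091, "rx": 0, "ry": 0, "rz": 0, "claw": 1}, {"dx": 0, "dy": -0.003, "dz": 0.091, "rx": 0, "ry": 0, "rz": 0, "claw": 1}, {"dx": 0, "dy": -0.003, "dz": 0.091, "rx": 0, "ry": 0, "rz": 0, "claw": 1}]}}

```text
clock: 3.15
tool_pos: [0.5763, -0.1951, 0.0595]
tool_rot: [0.017, 1.0, -0.0, 0.0]
force: [-0.2, 0.2, -0.2]
gripper_width: 1.0
```

Run:
```python
from h import *
snap('wrist','w3')
o=ctrl.get_obs();print(o['clock'],o['tool_pos'],o['force'])
```

```text
3.2 [ 0.57642601 -0.19521178  0.05960614] [-0.57511153 -0.69127995 -0.10831358]
```

View pics/w3.png

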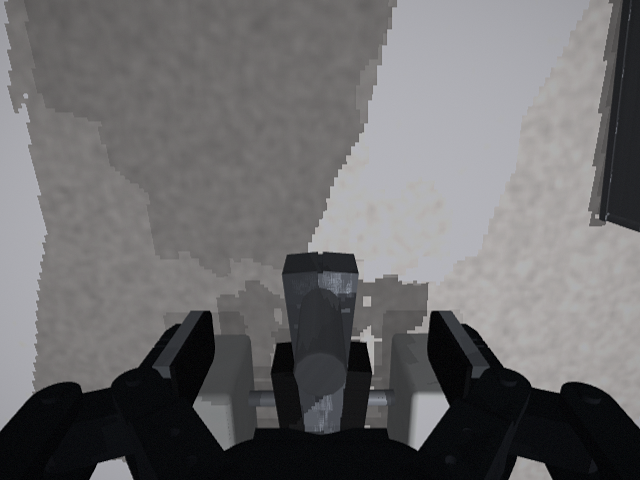

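The post top at (320,372) sits midway between the pads (211 and 430). Closing.

{"method": "carry_out", "body": {"motion": [{"dx": 0, "dy": 0, "dz": 0.001, "rx": 0, "ry": 0, "rz": 0, "claw": 0}, {"dx": 0, "dy": 0, "dz": 0.001, "rx": 0, "ry": 0, "rz": 0, "claw": 0}, {"dx": 0, "dy": 0, "dz": 0.001, "rx": 0, "ry": 0, "rz": 0, "claw": 0}, {"dx": 0, "dy": 0, "dz": 0.001, "rx": 0, "ry": 0, "rz": 0, "claw": 0}, {"dx": 0, "dy": 0, "dz": 0.001, "rx": 0, "ry": 0, "rz": 0, "claw": 0}, {"dx": 0, "dy": 0, "dz": 0.001, "rx": 0, "ry": 0, "rz": 0, "claw": 0}, {"dx": 0, "dy": 0, "dz": 0.001, "rx": 0, "ry": 0, "rz": 0, "claw": 0}, {"dx": 0, "dy": 0, "dz": 0.001, "rx": 0, "ry": 0, "rz": 0, "claw": 0}]}}

```text
clock: 4.0
tool_pos: [0.576, -0.1953, 0.058]
tool_rot: [0.017, 1.0, -0.0, 0.0]
force: [-1.9, -1.1, 5.8]
gripper_width: 0.192
```

Run:
```python
from h import *
snap('wrist','w4')
o=ctrl.get_obs();print(o['clock'],o['tool_pos'],o['force'],o['gripper_width'])
```

```text
4.05 [ 0.57601552 -0.19526491  0.05796506] [-2.22369595 -1.14051042  5.80699064] 0.19736868413324635
```

View pics/w4.png

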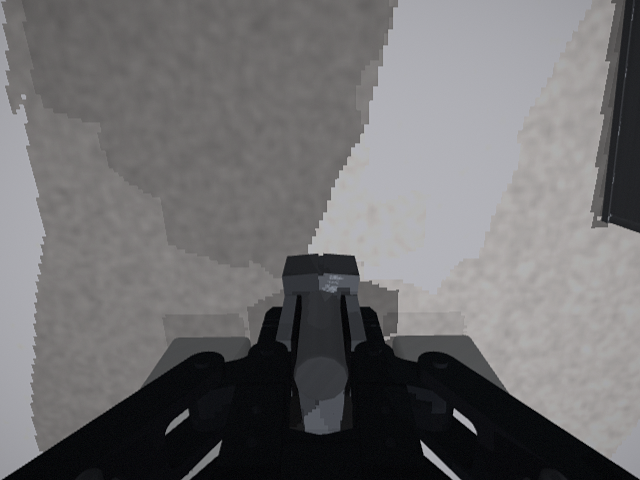

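Gripped: width 0.197 is about 17 mm. Now the first side pull, to the left (+y).

{"method": "carry_out", "body": {"motion": [{"dx": 0, "dy": 0.003, "dz": -0.001, "rx": 0, "ry": 0, "rz": 0, "claw": 0}, {"dx": 0, "dy": 0.006, "dz": -0.001, "rx": 0, "ry": 0, "rz": 0, "claw": 0}, {"dx": -0.0005, "dy": 0.009, "dz": -0.001, "rx": 0, "ry": 0, "rz": 0, "claw": 0}, {"dx": -0.001, "dy": 0.011, "dz": -0.001, "rx": 0, "ry": 0, "rz": 0, "claw": 0}, {"dx": -0.001, "dy": 0.011, "dz": -0.001, "rx": 0, "ry": 0, "rz": 0, "claw": 0}, {"dx": -0.001, "dy": 0.011, "dz": -0.001, "rx": 0, "ry": 0, "rz": 0, "claw": 0}, {"dx": -0.001, "dy": 0.011, "dz": -0.001, "rx": 0, "ry": 0, "rz": 0, "claw": 0}]}}

```text
clock: 4.75
tool_pos: [0.5763, -0.1853, 0.0585]
tool_rot: [0.018, 1.0, -0.001, -0.001]
force: [-6.9, -10.6, 1.4]
gripper_width: 0.194
```

Run:
```python
from h import *
snap('wrist','w5')
o=ctrl.get_obs();print(o['clock'],o['tool_pos'],o['force'],o['gripper_width'])
```

```text
4.8 [ 0.57631622 -0.18529047  0.05847608] [ -5.86947931 -10.62575396   0.74906732] 0.1968549764677768
```

View pics/w5.png

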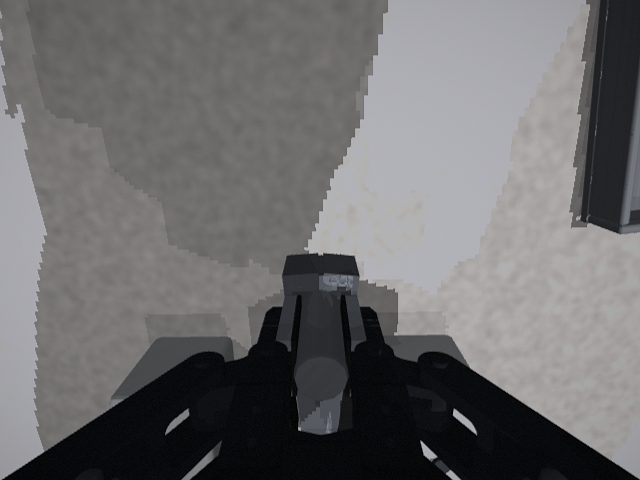

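The left pull moved 10 mm at 10.6 N. Now right, through centre to 10 mm on the other side.

{"method": "carry_out", "body": {"motion": [{"dx": 0.0005, "dy": -0.004, "dz": 0, "rx": 0, "ry": 0, "rz": 0, "claw": 0}, {"dx": 0.001, "dy": -0.008, "dz": 0, "rx": 0, "ry": 0, "rz": 0, "claw": 0}, {"dx": 0.001, "dy": -0.012, "dz": 0, "rx": 0, "ry": 0, "rz": 0, "claw": 0}, {"dx": 0.001, "dy": -0.016, "dz": 0, "rx": 0, "ry": 0, "rz": 0, "claw": 0}, {"dx": 0.0005, "dy": -0.02, "dz": 0, "rx": 0, "ry": 0, "rz": 0, "claw": 0}, {"dx": 0, "dy": -0.022, "dz": 0, "rx": 0, "ry": 0, "rz": 0, "claw": 0}, {"dx": 0, "dy": -0.022, "dz": 0, "rx": 0, "ry": 0, "rz": 0, "claw": 0}, {"dx": 0, "dy": -0.022, "dz": 0, "rx": 0, "ry": 0, "rz": 0, "claw": 0}, {"dx": 0, "dy": -0.022, "dz": 0, "rx": 0, "ry": 0, "rz": 0, "claw": 0}]}}

```text
clock: 5.7
tool_pos: [0.5756, -0.2046, 0.0583]
tool_rot: [0.017, 1.0, 0.002, -0.001]
force: [-5.3, 10.6, 2.3]
gripper_width: 0.191
```

{"method": "carry_out", "body": {"motion": [{"dx": 0, "dy": -0.001, "dz": 0, "rx": 0, "ry": 0, "rz": 0, "claw": 0}, {"dx": 0, "dy": -0.001, "dz": 0, "rx": 0, "ry": 0, "rz": 0, "claw": 0}, {"dx": 0, "dy": -0.001, "dz": 0, "rx": 0, "ry": 0, "rz": 0, "claw": 0}]}}

```text
clock: 6.0
tool_pos: [0.5756, -0.2054, 0.0583]
tool_rot: [0.017, 1.0, 0.002, -0.001]
force: [-6.0, 10.7, 1.7]
gripper_width: 0.189
```

Run:
```python
from h import *
snap('wrist','w6')
im=snap('scene','s6')
cv2.imwrite('pics/s6z.png',cv2.cvtColor(cv2.resize(im[130:260,150:310],None,fx=4,fy=4),cv2.COLOR_RGB2BGR))
o=ctrl.get_obs();print(o['clock'],o['tool_pos'],o['force'],o['gripper_width'])
```

```text
6.1 [ 0.5755802  -0.20547345  0.05826124] [-4.56725214 10.8944956   2.49007761] 0.19565624845509244
```

View pics/w6.png

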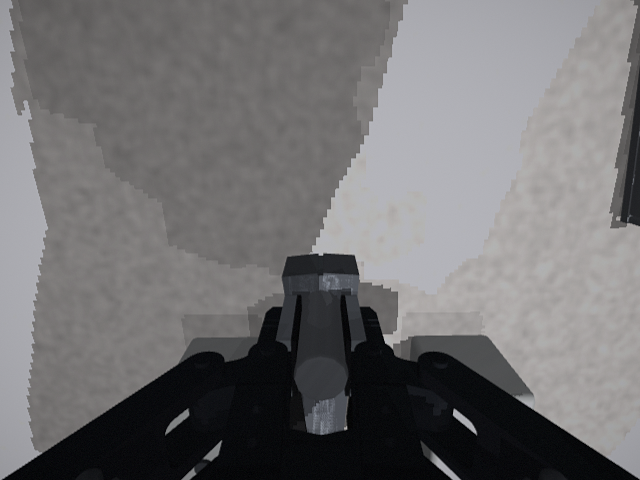

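View pics/s6z.png

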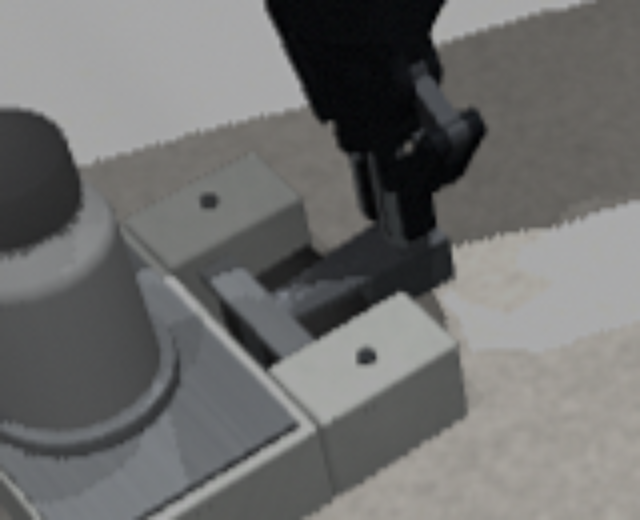

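Run:
```python
import cv2,numpy as np
a=[cv2.resize(cv2.imread(f'pics/w{i}.png')[245:440,260:385],None,fx=2.1,fy=2.9) for i in (4,5,6)]
a=[np.clip(x.astype(float)*1.8,0,255).astype(np.uint8) for x in a]
cv2.imwrite('pics/cmp.png',np.hstack(a))
```

```text
(no output)
```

View pics/cmp.png

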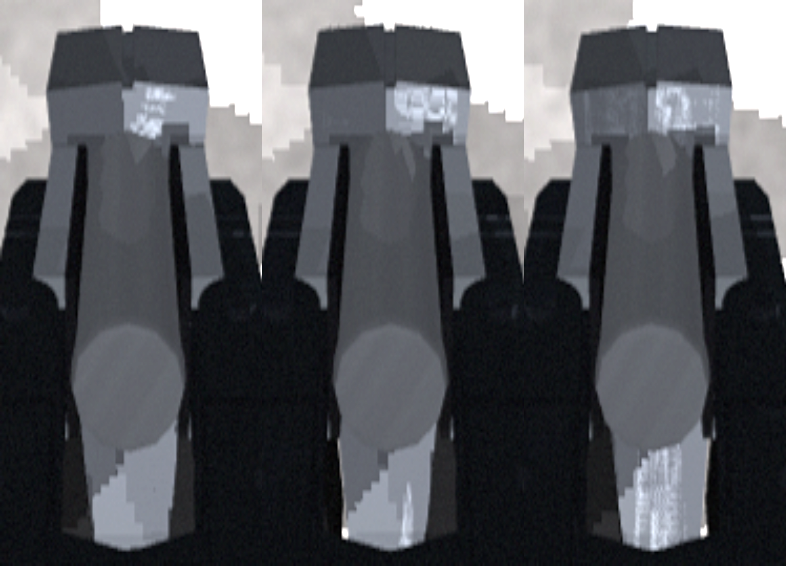

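The wedge follows the post: 10 mm each way at about 10.7 N, matching the given stiffness. Now the third pull, left again.

{"method": "carry_out", "body": {"motion": [{"dx": 0.0005, "dy": 0.004, "dz": 0, "rx": 0, "ry": 0, "rz": 0, "claw": 0}, {"dx": 0.001, "dy": 0.008, "dz": 0, "rx": 0, "ry": 0, "rz": 0, "claw": 0}, {"dx": 0.001, "dy": 0.012, "dz": 0, "rx": 0, "ry": 0, "rz": 0, "claw": 0}, {"dx": 0.001, "dy": 0.016, "dz": 0, "rx": 0, "ry": 0, "rz": 0, "claw": 0}, {"dx": 0.0005, "dy": 0.02, "dz": 0, "rx": 0, "ry": 0, "rz": 0, "claw": 0}, {"dx": 0, "dy": 0.023, "dz": 0, "rx": 0, "ry": 0, "rz": 0, "claw": 0}, {"dx": 0, "dy": 0.023, "dz": 0, "rx": 0, "ry": 0, "rz": 0, "claw": 0}, {"dx": 0, "dy": 0.023, "dz": 0, "rx": 0, "ry": 0, "rz": 0, "claw": 0}, {"dx": 0, "dy": 0.023, "dz": 0, "rx": 0, "ry": 0, "rz": 0, "claw": 0}]}}

```text
clock: 7.0
tool_pos: [0.5764, -0.1856, 0.0587]
tool_rot: [0.018, 1.0, -0.001, -0.001]
force: [-6.2, -12.0, -1.5]
gripper_width: 0.189
```

Third pull reached +9.7 mm. Back to centre, then a straight pull.

{"method": "carry_out", "body": {"motion": [{"dx": 0.0005, "dy": -0.004, "dz": 0, "rx": 0, "ry": 0, "rz": 0, "claw": 0}, {"dx": 0.001, "dy": -0.008, "dz": 0, "rx": 0, "ry": 0, "rz": 0, "claw": 0}, {"dx": 0.001, "dy": -0.011, "dz": 0, "rx": 0, "ry": 0, "rz": 0, "claw": 0}, {"dx": 0.001, "dy": -0.011, "dz": 0, "rx": 0, "ry": 0, "rz": 0, "claw": 0}, {"dx": 0.001, "dy": -0.011, "dz": 0, "rx": 0, "ry": 0, "rz": 0, "claw": 0}]}}

```text
clock: 7.5
tool_pos: [0.576, -0.195, 0.0587]
tool_rot: [0.017, 1.0, 0.0, -0.0]
force: [0.0, -1.0, -3.9]
gripper_width: 0.193
```

{"method": "carry_out", "body": {"motion": [{"dx": 0.003, "dy": 0, "dz": 0, "rx": 0, "ry": 0, "rz": 0, "claw": 0}, {"dx": 0.008, "dy": 0, "dz": 0, "rx": 0, "ry": 0, "rz": 0, "claw": 0}, {"dx": 0.014, "dy": 0, "dz": 0, "rx": 0, "ry": 0, "rz": 0, "claw": 0}, {"dx": 0.02, "dy": 0, "dz": 0, "rx": 0, "ry": 0, "rz": 0, "claw": 0}, {"dx": 0.025, "dy": 0, "dz": 0, "rx": 0, "ry": 0, "rz": 0, "claw": 0}, {"dx": 0.025, "dy": 0, "dz": 0, "rx": 0, "ry": 0, "rz": 0, "claw": 0}]}}

```text
clock: 8.1
tool_pos: [0.5498, -0.1942, 0.0588]
tool_rot: [0.018, 1.0, 0.0, -0.001]
force: [-3.6, 0.3, 1.7]
gripper_width: 0.192
```

Run:
```python
from h import *
snap('wrist','w7')
o=ctrl.get_obs();print(o['clock'],o['tool_pos'],o['force'],o['gripper_width'])
```

```text
8.15 [ 0.54995202 -0.1942344   0.05872896] [-4.60301056 -0.30320371  1.76333734] 0.19419742657400665
```

View pics/w7.png

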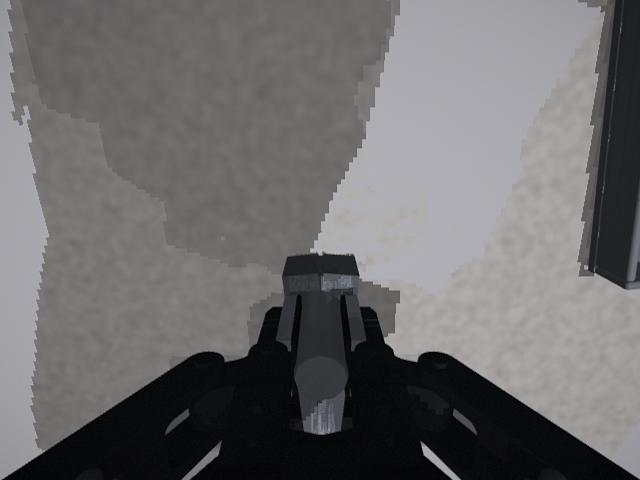

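The post hasn't slipped in the grip: the tail is still at (285–358, 255–275). I'll pull on to about 80 mm.

{"method": "carry_out", "body": {"motion": [{"dx": 0.006, "dy": 0, "dz": 0, "rx": 0, "ry": 0, "rz": 0, "claw": 0}, {"dx": 0.013, "dy": 0, "dz": 0, "rx": 0, "ry": 0, "rz": 0, "claw": 0}, {"dx": 0.02, "dy": 0, "dz": 0, "rx": 0, "ry": 0, "rz": 0, "claw": 0}, {"dx": 0.027, "dy": 0, "dz": 0, "rx": 0, "ry": 0, "rz": 0, "claw": 0}, {"dx": 0.034, "dy": 0, "dz": 0, "rx": 0, "ry": 0, "rz": 0, "claw": 0}, {"dx": 0.041, "dy": 0, "dz": 0, "rx": 0, "ry": 0, "rz": 0, "claw": 0}, {"dx": 0.048, "dy": 0, "dz": 0, "rx": 0, "ry": 0, "rz": 0, "claw": 0}, {"dx": 0.055, "dy": 0, "dz": 0, "rx": 0, "ry": 0, "rz": 0, "claw": 0}, {"dx": 0.055, "dy": 0, "dz": 0, "rx": 0, "ry": 0, "rz": 0, "claw": 0}, {"dx": 0.055, "dy": 0, "dz": 0, "rx": 0, "ry": 0, "rz": 0, "claw": 0}]}}

```text
clock: 9.15
tool_pos: [0.4961, -0.1924, 0.0589]
tool_rot: [0.017, 1.0, -0.0, 0.0]
force: [0.1, -0.3, -1.6]
gripper_width: 0.198
```

Run:
```python
from h import *
snap('wrist','w8')
im=snap('scene','s8')
o=ctrl.get_obs();print(o['clock'],o['tool_pos'],o['force'],o['gripper_width'])
```

```text
9.25 [ 0.49634165 -0.19242792  0.0588302 ] [ 0.63984909 -0.14524647 -1.94805727] 0.19631650680312268
```

View pics/w8.png

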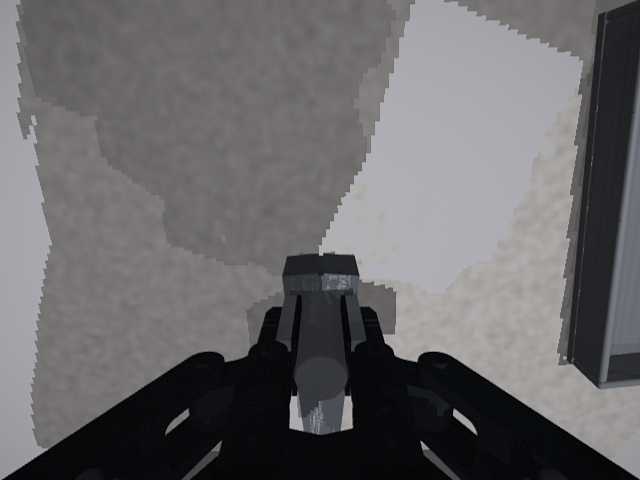

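View pics/s8.png

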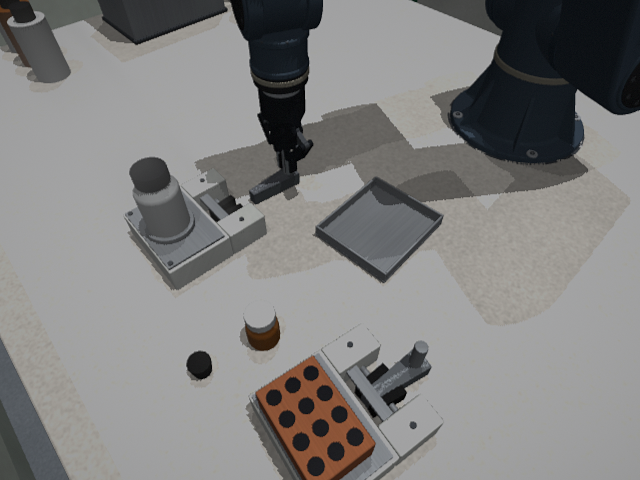

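The wedge is clear of the machine and held straight. Lift, then carry it over the tray.

{"method": "carry_out", "body": {"motion": [{"dx": 0, "dy": 0, "dz": -0.01, "rx": 0, "ry": 0, "rz": 0, "claw": 0}, {"dx": 0, "dy": 0, "dz": -0.03, "rx": 0, "ry": 0, "rz": 0, "claw": 0}, {"dx": 0, "dy": 0, "dz": -0.05, "rx": 0, "ry": 0, "rz": 0, "claw": 0}, {"dx": 0.004, "dy": 0.01, "dz": -0.06, "rx": 0, "ry": 0, "rz": 0, "claw": 0}, {"dx": 0.012, "dy": 0.03, "dz": -0.06, "rx": 0, "ry": 0, "rz": 0, "claw": 0}, {"dx": 0.024, "dy": 0.06, "dz": -0.06, "rx": 0, "ry": 0, "rz": 0, "claw": 0}, {"dx": 0.04, "dy": 0.095, "dz": -0.06, "rx": 0, "ry": 0, "rz": 0, "claw": 0}, {"dx": 0.054, "dy": 0.13, "dz": -0.06, "rx": 0, "ry": 0, "rz": 0, "claw": 0}, {"dx": 0.068, "dy": 0.165, "dz": -0.06, "rx": 0, "ry": 0, "rz": 0, "claw": 0}, {"dx": 0.078, "dy": 0.19, "dz": -0.06, "rx": 0, "ry": 0, "rz": 0, "claw": 0}]}}

```text
clock: 10.25
tool_pos: [0.4232, 0.0024, 0.1189]
tool_rot: [0.017, 1.0, 0.0, -0.0]
force: [0.5, 0.4, -2.2]
gripper_width: 0.195
```

{"method": "carry_out", "body": {"motion": [{"dx": 0.004, "dy": 0.009, "dz": 0, "rx": 0, "ry": 0, "rz": 0, "claw": 0}, {"dx": 0.004, "dy": 0.009, "dz": 0, "rx": 0, "ry": 0, "rz": 0, "claw": 0}, {"dx": 0.004, "dy": 0.009, "dz": 0, "rx": 0, "ry": 0, "rz": 0, "claw": 0}]}}

```text
clock: 10.55
tool_pos: [0.4212, 0.0091, 0.1189]
tool_rot: [0.017, 1.0, -0.0, 0.0]
force: [-0.4, -0.6, -0.8]
gripper_width: 0.19
```

Run:
```python
from h import *
snap('wrist','w9'); snap('scene','s9')
o=ctrl.get_obs();print(o['clock'],o['tool_pos'],o['force'],o['gripper_width'],to((.421,.0095,.063),-.035))
```

```text
10.65 [0.42135511 0.00868128 0.11879048] [ 0.17863582 -0.16906909 -1.78142962] 0.19413191940979718 (array([0.0004, 0.0008, 0.0558]), array([-0.0001,  0.0002, -0.0007]))
```

View pics/w9.png

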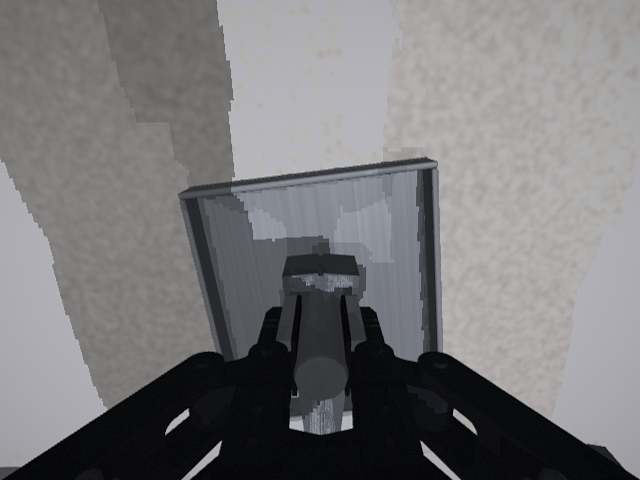

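View pics/s9.png

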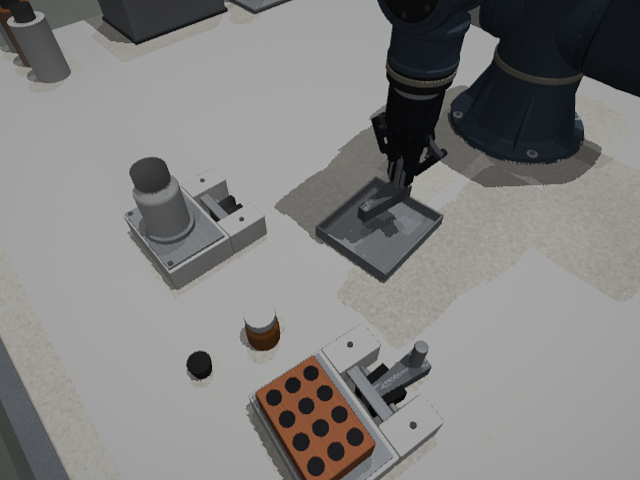

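The wedge hangs level and centred over the tray. Lowering to just above floor contact.

{"method": "carry_out", "body": {"motion": [{"dx": 0, "dy": 0.001, "dz": 0.015, "rx": 0, "ry": 0, "rz": 0, "claw": 0}, {"dx": 0, "dy": 0.001, "dz": 0.03, "rx": 0, "ry": 0, "rz": 0, "claw": 0}, {"dx": 0, "dy": 0.001, "dz": 0.042, "rx": 0, "ry": 0, "rz": 0, "claw": 0}, {"dx": 0, "dy": 0.001, "dz": 0.049, "rx": 0, "ry": 0, "rz": 0, "claw": 0}, {"dx": 0, "dy": 0.001, "dz": 0.053, "rx": 0, "ry": 0, "rz": 0, "claw": 0}, {"dx": 0, "dy": 0.001, "dz": 0.055, "rx": 0, "ry": 0, "rz": 0, "claw": 0}, {"dx": 0, "dy": 0.001, "dz": 0.055, "rx": 0, "ry": 0, "rz": 0, "claw": 0}]}}

```text
clock: 11.35
tool_pos: [0.4212, 0.0102, 0.0639]
tool_rot: [0.018, 1.0, 0.0, 0.0]
force: [-0.0, -0.0, -1.1]
gripper_width: 0.192
```

{"method": "carry_out", "body": {"motion": [{"dx": 0, "dy": 0, "dz": 0.001, "rx": 0, "ry": 0, "rz": 0, "claw": 0}, {"dx": 0, "dy": 0, "dz": 0.001, "rx": 0, "ry": 0, "rz": 0, "claw": 0}]}}

```text
clock: 11.55
tool_pos: [0.4212, 0.0104, 0.063]
tool_rot: [0.017, 1.0, 0.0, 0.0]
force: [0.5, -0.4, -1.3]
gripper_width: 0.194
```

{"method": "carry_out", "body": {"motion": [{"dx": 0, "dy": 0, "dz": 0.001, "rx": 0, "ry": 0, "rz": 0, "claw": 0}, {"dx": 0, "dy": 0, "dz": 0.0015, "rx": 0, "ry": 0, "rz": 0, "claw": 0}, {"dx": 0, "dy": 0, "dz": 0.0015, "rx": 0, "ry": 0, "rz": 0, "claw": 0}]}}

```text
clock: 11.85
tool_pos: [0.4213, 0.0104, 0.0619]
tool_rot: [0.017, 1.0, 0.0, 0.0]
force: [-5.1, -0.2, 14.3]
gripper_width: 0.195
```

Floor contact at 14 N. Back off slightly, release, then retreat upwards.

{"method": "carry_out", "body": {"motion": [{"dx": 0, "dy": 0, "dz": -0.0005, "rx": 0, "ry": 0, "rz": 0, "claw": 0}, {"dx": 0, "dy": 0, "dz": -0.0005, "rx": 0, "ry": 0, "rz": 0, "claw": 0.3}, {"dx": 0, "dy": 0, "dz": -0.0005, "rx": 0, "ry": 0, "rz": 0, "claw": 0.5}, {"dx": 0, "dy": 0, "dz": -0.0005, "rx": 0, "ry": 0, "rz": 0, "claw": 0.8}, {"dx": 0, "dy": 0, "dz": -0.0005, "rx": 0, "ry": 0, "rz": 0, "claw": 1}, {"dx": 0, "dy": 0, "dz": -0.0005, "rx": 0, "ry": 0, "rz": 0, "claw": 1}, {"dx": 0, "dy": 0, "dz": -0.0005, "rx": 0, "ry": 0, "rz": 0, "claw": 1}, {"dx": 0, "dy": 0, "dz": -0.0005, "rx": 0, "ry": 0, "rz": 0, "claw": 1}]}}

```text
clock: 12.65
tool_pos: [0.4211, 0.0104, 0.0618]
tool_rot: [0.017, 1.0, 0.0, -0.0]
force: [-0.5, -0.4, 0.6]
gripper_width: 0.999
```

{"method": "carry_out", "body": {"motion": [{"dx": 0, "dy": 0, "dz": -0.01, "rx": 0, "ry": 0, "rz": 0, "claw": 1}, {"dx": 0, "dy": 0, "dz": -0.03, "rx": 0, "ry": 0, "rz": 0, "claw": 1}, {"dx": 0, "dy": 0, "dz": -0.06, "rx": 0, "ry": 0, "rz": 0, "claw": 1}, {"dx": 0, "dy": 0, "dz": -0.09, "rx": 0, "ry": 0, "rz": 0, "claw": 1}, {"dx": 0, "dy": 0, "dz": -0.12, "rx": 0, "ry": 0, "rz": 0, "claw": 1}, {"dx": 0, "dy": 0, "dz": -0.14, "rx": 0, "ry": 0, "rz": 0, "claw": 1}, {"dx": 0, "dy": 0, "dz": -0.14, "rx": 0, "ry": 0, "rz": 0, "claw": 1}, {"dx": 0, "dy": 0, "dz": -0.14, "rx": 0, "ry": 0, "rz": 0, "claw": 1}]}}

```text
clock: 13.45
tool_pos: [0.4212, 0.0103, 0.2022]
tool_rot: [0.017, 1.0, 0.0, 0.0]
force: [0.4, 0.0, -0.3]
gripper_width: 0.999
```

Run:
```python
from h import *
snap('wrist','w10'); snap('scene','s10')
o=ctrl.get_obs();print(o['clock'],o['tool_pos'],o['force'],o['gripper_width'])
```

```text
13.55 [0.42057926 0.01034924 0.20123047] [-0.41351533 -0.43113217 -0.23903833] 0.9997602982935264
```

View pics/w10.png

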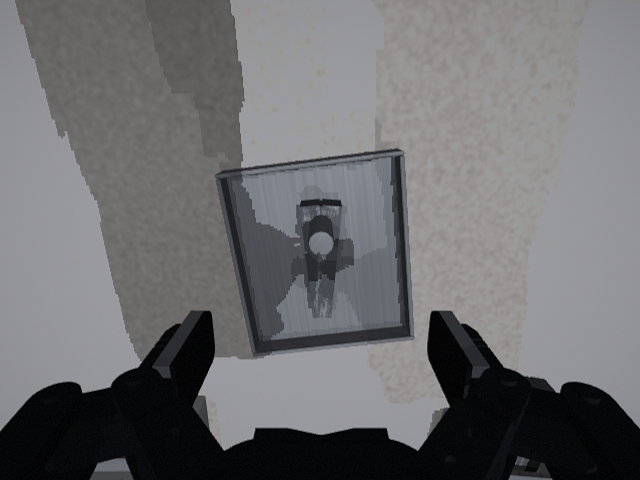

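View pics/s10.png

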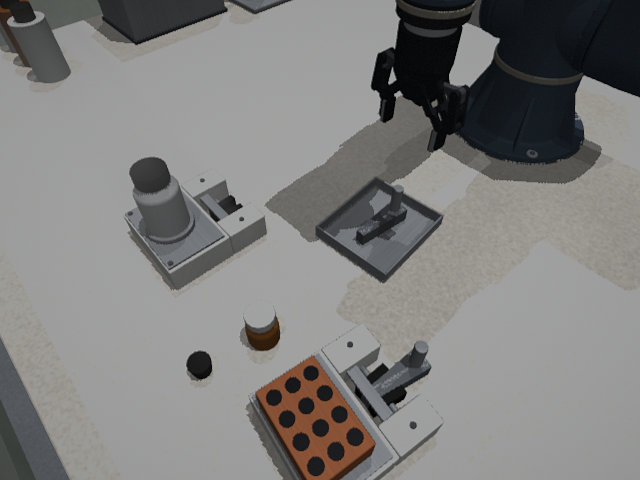

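The wedge lies flat in the middle of the tray: wrist view (300–342, 200–318), inside the rim (220–410, 150–355). The gripper is clear, and the other wedge hasn't moved.

```bash
python3 -c "
from h import *
print(ctrl.job_done())"
```

```text
the job is handed in; nothing more can be done
None
```

The wedge is out of the round-bottle shaker and lying flat in the middle of the steel tray. I handed the job in at about 13.6 s, with the gripper open and clear.

- **Side pulls:** I gripped the post and pulled left, right and left again. Each pull went about 10 mm from centre (+10.0, −10.2 and +9.7 mm) at 10.6 to 12 N, with no slip visible in the grip. I then returned to centre.
- **Right pull:** it stopped at 9.3 mm, so I extended it by 1 mm in the same direction.
- **Swing:** the wrist pictures show the wedge turning only a few degrees during the side pulls. It mostly moved sideways with the gripper and did not swing freely about the jaws. The force still matched the roughly 10 N you gave.
- **Pull-out and placing:** I slid the wedge straight out about 80 mm. It met the tray floor at about 14 N before I released it.
- **Last checks:** the last pictures show the wedge flat inside the tray rim, with the other shaker's wedge and everything else where they were.
- **Disagreements:** the network's tray positions from the two fixed cameras differed by about 11 mm, so I went by the top camera and the tray's rim corners. One move call was refused because some fields were missing; nothing moved.

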